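# Empty the grinding balls from a hand tumbler into a pail hung on its discharge hook

## Task

Hang the small steel pail by its handle on the hook in front of the tumbler's discharge chute and let go of it. Then crank the drum over the front until its port faces straight down and all five grinding balls have dropped into the hanging pail, spilling none. Leave the pail hanging and the port facing down, and leave the white bottle and the two porcelain boats where they stand.

Things in the scene. Friction and masses are not known exactly. Their poses are not given: they have to be found in the camera images.
- pail: Open steel catch pail, 92 mm across the rim, 62 mm high, 0.11 to 0.23 kg, empty, standing on the worktop. Origin: centre of its underside; z up; y along its handle's top bar (a half turn is the same). The rigid upright handle of 8 mm round dark bar lies in the y-z plane and does not swing. Rim at z = 62 mm; the handle spreads to y = +-53 mm at the rim.
- pail_bail (a point): Centre of the pail handle's level top bar, 145 mm above the pail's underside; axes as the pail's. The bar is 8 mm thick, straight over y = +-17 mm; from 9 to 43 mm below it the two uprights stand near parallel, 60 to 63 mm apart over their outsides: gripped across them from outside, the middle of the bar stays free.
- tumbler: Hand-cranked bench tumbling barrel, fixed: grey base plate and end plates, steel drum with blue ends, sloping steel chute below it. Origin: on the worktop; x from the discharge side to the back; z up. Base x -20 to 130, y +-68 mm; end plates at y = +-49, up to z = 271; drum sweeps 58 mm about its axis, y +-36; chute lip at x = -46, 52 mm wide, underside 118 mm above the worktop.
- hook: Dark bent-strip hook, 12 mm wide, on a bridge over the chute lip, pointing along the tumbler's -x, tip turned up. Origin: on top of its seat (its lowest place), 159 mm above the worktop, at x = -70, y = 0 mm of the tumbler; axes as the tumbler's. Seat 12 mm long; tip at x = -17, 14 mm above the seat; the strip rises 15 mm behind it (x = 7 to 18); bridge at x = 35 to 49, 66 wide, 21 above the seat.
- hook_seat (a point): The hook's seat, same point and axes as body hook. The handle bar comes in along the hook's +x, passes over the tip and is lowered into the seat, lying along y; its centre is then 4 mm above this point, the pail's underside 18 mm above the worktop. Lifted 20 mm above that, the pail's rim still passes under the chute lip, which then reaches over the back of the pail.
- drum (a joint): Drum angle about its level axis (along the tumbler's y), rad. 0: the open port faces straight up; grows as the port turns over the front (the tumbler's -x, where the hook is) and down; 3.14: straight down; stop at 3.30. Starts at 0.55 to 1.15. Friction (0.15 N m, about 3 N at the crank grip) holds it where it is left. The balls fall out from about 2.5 on.
- drum_port (a point): Centre of the drum's port, 50 mm from the axis, turning with the drum: the one opening, 46 x 60 mm with a blue collar, in the round steel wall.
- crank_grip (a point): Middle of the black crank grip, a cylinder 15 mm thick, 50 mm long, parallel to the drum axis, 52 mm from it, on the tumbler's +y end. Turns with the drum: at drum angle a it is at x = 55 + 52 cos(a), y = 95, z = 246 + 52 sin(a) mm of the tumbler: straight up at 1.57, level towards the hook side at 3.14. Pinched from above across x it slips round in the fingers; the crank arm is 30 mm inboard.
- drum_axis (a point): Point on the drum axis beside the crank grip (tumbler x 55, y 95, z 246 mm); axes as the tumbler's. The grip circles round it with a radius of 52 mm.
- ball_0: One of five equal steel grinding balls, 16 mm across, 17 g; inside the drum at the start. Origin: its centre.
- ball_1: One of five equal steel grinding balls, 16 mm across, 17 g; inside the drum at the start. Origin: its centre.
- ball_2: One of five equal steel grinding balls, 16 mm across, 17 g; inside the drum at the start. Origin: its centre.
- ball_3: One of five equal steel grinding balls, 16 mm across, 17 g; inside the drum at the start. Origin: its centre.
- ball_4: One of five equal steel grinding balls, 16 mm across, 17 g; inside the drum at the start. Origin: its centre.
- reagent_bottle: White reagent bottle, 68 mm across, 166 mm high, a bystander. Origin: centre of its underside.
- boat_a: White porcelain combustion boat, 12 x 70 x 9 mm, long along its y, a bystander. Origin: centre of its underside.
- boat_b: White porcelain combustion boat, 12 x 70 x 9 mm, long along its y, a bystander. Origin: centre of its underside.
- analyser_corner (a point): Near left corner of the tall white analyser at the back, on the worktop: its body, 0.53 m high, fills everything farther back (+x) and to the right (-y) of this point; its screen stands out another 16 mm to the front, from 76 mm right of this point on. Fixed: keep the gripper and wrist clear of it.

How it is judged:
By the outcome, as a careful person would: the job done as asked, in the order asked, and still so for the second after the job is handed in, with the robot touching nothing.
It also fails if it takes over 61 s, if anything falls off the work surface, if the arm or the gripper's body presses on something with over 40 N, if the wrist force passes 120 N, or if a joint passes its speed limit or range.

## Robot

A 6-joint arm with a two-finger parallel gripper is mounted at the origin on a cart in front of the work surface, level with it; the furniture and walls round the work are solid. World frame = base frame: x ahead of the robot, y to its left, z up, the work surface at z = 0. Lengths are in mm, angles in rad, forces in N, time in s.
With the tool pointing down it reaches from about 400 to 925 mm from the base axis. Payload 12.5 kg.
Tool frame: the origin (TCP) lies at the very end of the fingers, on their centre line; the grasp point (between the pads) lies 19 mm behind it; z points along the fingers, y is the line along which they close (so a half turn about z gives the same grasp; the last joint's range is limited). The gripper opens to 95 mm and grips with 3 to 60 N. Pads are 20 mm wide; open, the fingers measure 119 mm over their backs; the gripper's body (75 mm by 180 mm) begins 59 mm behind the grasp point.
Start: joints at [-1.441, 0.491, 1.559, -0, 1.092, -0.106], TCP at [146.035, -607.717, 214.661] pointing down, gripper open.
Joint ranges: [-3.1, 3.1], [-0.84, 2.19], [0.05, 2.79], [-1.13, 4.28], [0.06, 2.93], [-2.69, 2.69]. Speed limits (rad/s): [2.22, 2.22, 2.79, 3.14, 3.14, 3.14].

## Interface

Orientations are given as [roll, pitch, yaw] about the fixed x, y, z axes, in that order (R = Rz(yaw) Ry(pitch) Rx(roll)).
In Python, from cell import env gives the robot as it stands.
- The arm moves only by the shell command python3 steer.py 'ROWS'. ROWS is a JSON list of rows, 1 to 5 of them, each of 5 numbers: dx, dy, dz in mm, then a turn about the tool's z in rad, then the opening from 0.0 (shut) to 1.0 (fully open); each row is the pose to reach, as a shift and turn from the pose commanded when the command began, along the tool's axes at that moment; what a row does not reach only later rows make up. A row lasts 1/12 s, in which the tool goes at most 41.7 mm and 0.125 rad, less where a joint would pass 70% of its speed; a pose out of reach is approached as far as the arm can. The fingers move at their own pace and stop on an object; the grip force is fixed at half the most. Time passes only in rows, so rows that do not move let the fingers close. It prints the time, the measured TCP pose, the force, the opening and the grip force at its end.
- env.state(): the state, without advancing time (a new reading comes with each control period).
- env.read_camera(name): name is "scene" or "top" or "wrist"; returns (picture, depth): 420x560x3 uint8, red, green, blue; 420x560 float32, mm along the optical axis (not along the pixel's ray), 0 where there is no reading.
- env.camera_info(name): a dict with "vertical_fov" (degrees; the focal length in pixels is half the picture's height over the tangent of half this angle, whatever the lens; pixels are square), "cx", "cy" (the principal point, pixels), "origin" and "attitude" of the camera in the world. Camera axes: x right, y down, z forward; pixel columns grow to the right and rows downward; lengths in mm; the calibration is good to about 2 mm. The wrist camera is an equidistant fisheye: a pixel r from the principal point sees the ray r / f radians off the axis. A picture is of the moment at which its call begins: read the wrist's pose just before it. camera_info takes no time and is no camera call; for the wrist camera it gives the pose at the moment of the call.
- env.job_done(): hands the job in; it is judged then, once.
The state is a dict: "t": time; "joints": joint angles; "qvel": joint speeds; "tau": joint torques, N m; "eef_pos": TCP position; "tcp_rot": TCP orientation; "ft_force": force on the tool from outside, world axes, zero at the start; "moment": the same for the moment, N m; "opening": opening from 0.0 (shut) to 1.0 (fully open); "grip_force": force on a finger pad.
Only numpy, scipy, OpenCV 4.12 (cv2) and the standard library are available. Lean on these libraries where they do the work, as an engineer would, in place of code of your own. Each camera call takes 0.05 s, during which the arm holds its last target. There are 200 camera calls.

## Working session

There is one attempt and no reset: what is moved stays moved. The work goes in short steps, Python scripts to look and compute and a shell command to move; the robot and the scene stay as the last step left them, time stands still between calls to the robot, and variables do not carry over. Pictures are saved under pics/ and viewed, at most 10 in all, crops included, and the job is handed in when it is done.

```bash
ls; mkdir -p pics
python3 - <<'E'
from cell import env
import cv2,numpy as np
print(env.state())
for n in("scene","top"):
    i=env.camera_info(n);print(n,i)
    p,d=env.read_camera(n)
    cv2.imwrite(f"pics/{n}0.png",p[:,:,::-1]);np.save(f"pics/{n}0.npy",d)
E
```

```text
cell.py
pics
steer.py
{'t': 0.0, 'joints': array([-1.44061160e+00,  4.91602276e-01,  1.55948776e+00,  1.94886438e-05,
        1.09168772e+00, -1.05562995e-01]), 'qvel': array([-0.00203502, -0.00084354,  0.00028643,  0.00112655, -0.00118802,
        0.00088755]), 'tau': array([ 9.41162543e-04, -6.12637711e+01, -2.58169305e+01,  6.93088607e-02,
        4.82705317e-02, -1.28857096e-04]), 'eef_pos': array([ 145.99673687, -607.44287609,  214.02201918]), 'tcp_rot': array([-3.14041597e+00, -1.42058125e-04,  2.35738646e-01]), 'ft_force': array([-1.23135836, -0.54074298, -0.03194337]), 'moment': array([ 0.01021242, -0.00568976, -0.04127376]), 'grip_force': 0.0, 'opening': 0.9984110798616745}
scene {'vertical_fov': 46.604056233139204, 'cx': 275.8984256989014, 'cy': 214.11160529534496, 'origin': array([-543.65531616,  609.12549391,  742.69433175]), 'attitude': array([-2.00320256,  0.00633783, -2.05018524])}
top {'vertical_fov': 57.676269966604096, 'cx': 281.82434018570393, 'cy': 209.41094868544428, 'origin': array([ 338.80085845,   82.14849745, 1099.05933061]), 'attitude': array([-2.92223753e+00,  1.36565632e-03, -1.61153487e+00])}
```

View pics/scene0.png

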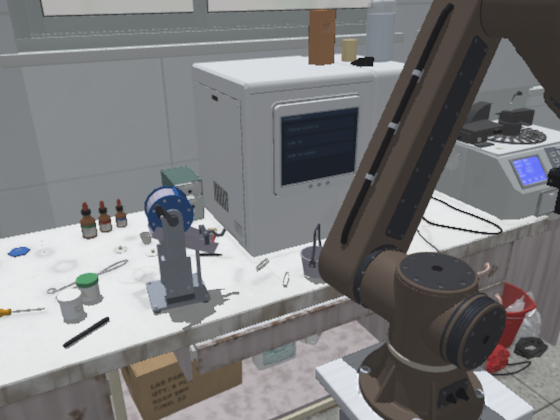

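View pics/top0.png

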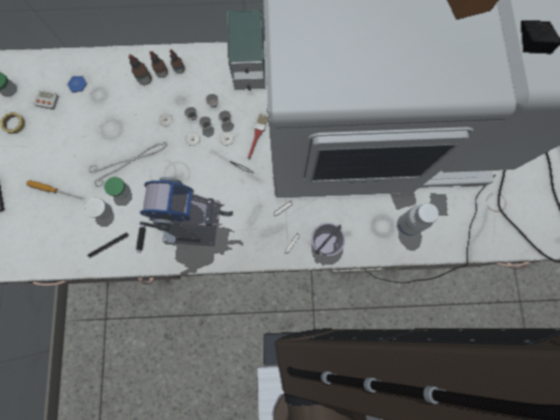

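The scene view shows the tumbler at about (180,240), the pail at (313,262), the boats at (263,264) and (286,279), and the analyser. In the top view the tumbler is at (180,210) with its hook pointing right at (225,210). The crank grip is at (142,238), the pail at (328,240), the bottle at (425,215) and the boats at (283,209) and (292,243).

```bash
cat > h.py <<'E'
import numpy as np,cv2
from cell import env
from scipy.spatial.transform import Rotation as R
def cam(n):
    i=env.camera_info(n);f=210/np.tan(np.radians(i["vertical_fov"])/2)
    return f,i["cx"],i["cy"],np.array(i["origin"]),R.from_euler("xyz",i["attitude"]).as_matrix()
def ray(c,uv,fish=False):
    f,cx,cy,o,M=c;uv=np.atleast_2d(uv).astype(float);x=uv[:,0]-cx;y=uv[:,1]-cy
    if fish:
        r=np.hypot(x,y)+1e-9;s=np.sin(r/f)/r;d=np.c_[x*s,y*s,np.cos(r/f)]
    else: d=np.c_[x/f,y/f,np.ones(len(x))]
    return d@M.T
def plane(c,uv,z,fish=False):
    d=ray(c,uv,fish);return c[3]+d*((z-c[3][2])/d[:,2])[:,None]
def cloud(c,d,fish=False):
    v,u=np.mgrid[:d.shape[0],:d.shape[1]];f,cx,cy,o,M=c
    r=ray(c,np.c_[u.ravel(),v.ravel()],fish);k=d.ravel()/(r@M[:,2])
    P=o+r*k[:,None];P[(d.ravel()<=0)]=np.nan;return P.reshape(*d.shape,3)
def cross(c1,p1,c2,p2,f1=False,f2=False):
    a=ray(c1,p1,f1)[0];b=ray(c2,p2,f2)[0];s=np.linalg.lstsq(np.c_[a,-b],c2[3]-c1[3],rcond=None)[0]
    A=c1[3]+a*s[0];B=c2[3]+b*s[1];return (A+B)/2,np.linalg.norm(A-B)
E
python3 - <<'E'
from h import *
a=cv2.imread("pics/top0.png")[150:280,100:450];b=cv2.imread("pics/scene0.png")[170:320,130:340]
cv2.imwrite("pics/topc.png",cv2.resize(a,None,fx=2.28,fy=2.28,interpolation=2))
cv2.imwrite("pics/scenec.png",cv2.resize(b,None,fx=3.8,fy=3.8,interpolation=2))
for n in("top","scene"):
    P=cloud(cam(n),np.load(f"pics/{n}0.npy"))
    np.save(f"pics/{n}P.npy",P)
    for (x0,x1,y0,y1,t) in ((((300,355,220,262,"pail")),(130,240,170,250,"tum"),(400,442,195,240,"bot")) if n=="top" else ((295,330,220,285,"pail"),(140,230,180,310,"tum"))):
        Q=P[y0:y1,x0:x1].reshape(-1,3);
        for lo,hi in((-8,8),(40,60),(55,75),(100,130),(135,165),(155,175),(255,290),(290,310)):
            q=Q[(Q[:,2]>lo)&(Q[:,2]<hi)]
            if len(q):print(n,t,lo,hi,len(q),q.min(0).round(),q.max(0).round(),q.mean(0).round())
E
```

```text
top pail -8 8 1721 [ 424. -137.   -6.] [550.  28.   8.] [483. -52.   0.]
top pail 40 60 137 [440. -92.  40.] [527.  -4.  60.] [494. -55.  51.]
top pail 55 75 217 [437. -93.  55.] [527.  -2.  74.] [483. -48.  62.]
top pail 100 130 5 [460. -28. 112.] [463. -25. 127.] [461. -26. 120.]
top pail 135 165 73 [461. -68. 136.] [503. -26. 152.] [481. -46. 147.]
top tum -8 8 4525 [472. 198.  -8.] [726. 528.   8.] [607. 346.  -1.]
top tum 40 60 38 [500. 311.  40.] [510. 377.  60.] [505. 338.  50.]
top tum 55 75 29 [500. 310.  56.] [510. 378.  75.] [506. 340.  66.]
top tum 100 130 145 [502. 236. 101.] [574. 379. 130.] [532. 279. 122.]
top tum 135 165 586 [504. 210. 135.] [591. 367. 165.] [549. 285. 151.]
top tum 155 175 305 [504. 199. 155.] [591. 358. 175.] [546. 275. 164.]
top tum 255 290 817 [445. 281. 255.] [612. 397. 290.] [541. 341. 272.]
top tum 290 310 888 [445. 302. 290.] [595. 388. 303.] [543. 345. 295.]
top bot -8 8 988 [ 477. -402.   -7.] [ 614. -265.    8.] [ 549. -341.   -0.]
top bot 40 60 64 [ 489. -299.   40.] [ 544. -256.   60.] [ 509. -266.   50.]
top bot 55 75 66 [ 489. -298.   
[... 694 characters left out ...]
[237. 104. 175.] [216.  98. 166.]
scene pail 255 290 19 [226.  77. 255.] [239.  85. 268.] [233.  82. 260.]
scene tum -8 8 3625 [430.  79.  -8.] [1169.  445.    8.] [695. 255.  -2.]
scene tum 40 60 461 [498.  96.  40.] [1168.  382.   60.] [739. 244.  51.]
scene tum 55 75 503 [498.  97.  55.] [1168.  382.   75.] [759. 237.  65.]
scene tum 100 130 937 [496.  96. 100.] [1166.  383.  130.] [756. 240. 115.]
scene tum 135 165 1006 [500.  96. 135.] [1061.  376.  165.] [666. 240. 149.]
scene tum 155 175 561 [500.  96. 155.] [937. 372. 175.] [586. 259. 165.]
scene tum 255 290 796 [437. 285. 255.] [597. 400. 290.] [530. 349. 273.]
scene tum 290 310 340 [437. 307. 290.] [595. 391. 302.] [542. 348. 294.]
```

View pics/topc.png

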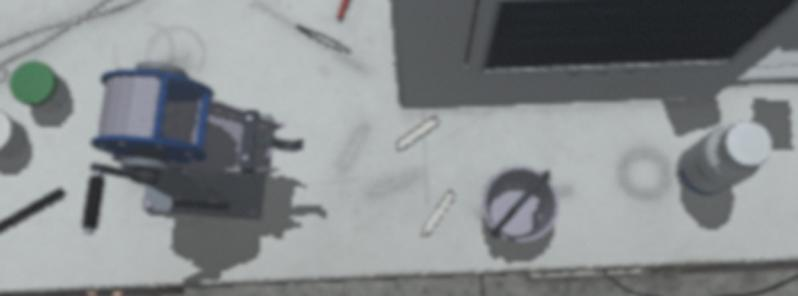

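View pics/scenec.png

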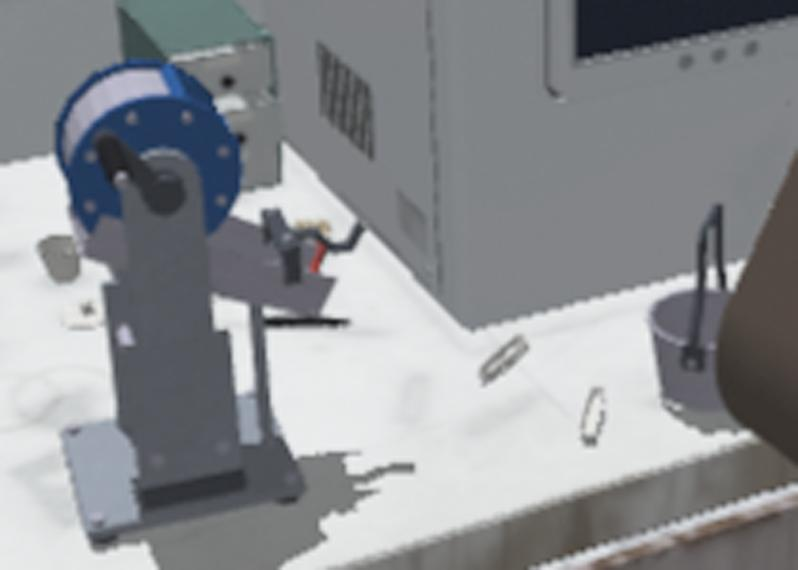

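The crops show the tumbler's hook at top-crop (285,143) and the grip at (93,203). The pail's handle bar runs from (495,233) to (548,175), with the boats to its left. Next I fit the poses from depth.

```bash
cat > fit.py <<'E'
from h import *
T=np.load("pics/topP.npy");S=np.load("pics/sceneP.npy");ds=np.load("pics/scene0.npy")
box=lambda P,b:(lambda Q:Q[(Q[:,0]>b[0])&(Q[:,0]<b[1])&(Q[:,1]>b[2])&(Q[:,1]<b[3])&(Q[:,2]>b[4])&(Q[:,2]<b[5])])(P.reshape(-1,3))
def line(q): 
    m=np.median(q,0);v=np.linalg.svd(q-q.mean(0))[2][0];return q.mean(0).round(1),v.round(3)
def circ(q):
    s=np.linalg.lstsq(np.c_[2*q[:,:2],np.ones(len(q))],(q[:,:2]**2).sum(1),rcond=None)[0];return s[:2].round(1),np.sqrt(s[2]+s[0]**2+s[1]**2).round(1)
for n,P in(("top",T),("scene",S)):
    print(n)
    q=box(P,(430,535,-100,5,57,70));print(" rim",len(q),circ(q),np.percentile(q[:,2],[10,50,90]).round(1))
    q=box(P,(430,535,-100,5,141,156));print(" bar",len(q),line(q),q.min(0).round(),q.max(0).round())
    q=box(P,(490,515,290,385,50,225));print(" plate",len(q),line(q[:,:2]),"x",np.median(q[:,0]))
    for lo in range(195,262,6):
        q=box(P,(480,620,lo,lo+6,100,200))
        if len(q)>2:print("  hook y",lo,len(q),q.min(0).round(),q.max(0).round(),q.mean(0).round())
    q=box(P,(425,480,270,420,230,320));print(" grip",len(q),line(q),q.min(0).round(),q.max(0).round())
    q=box(P,(420,600,200,420,5,22));print(" base",len(q),q.min(0).round(),q.max(0).round())
    q=box(P,(380,620,-60,170,3,20));print(" boats",len(q),q.min(0).round(),q.max(0).round())
E
python3 fit.py
```

```text
top
 rim 197 (array([481.7, -47. ]), np.float64(44.0)) [59.  61.9 64.4]
 bar 70 (array([481.8, -47.1, 147.3]), array([-0.708,  0.706,  0.002])) [463. -68. 142.] [503. -28. 152.]
 plate 250 (array([506. , 336.6]), array([0.049, 0.999])) x 505.68803779981226
  hook y 195 5 [536. 199. 171.] [546. 199. 174.] [541. 199. 172.]
  hook y 201 10 [536. 201. 168.] [547. 204. 174.] [542. 203. 171.]
  hook y 207 9 [538. 207. 155.] [547. 211. 167.] [542. 209. 162.]
  hook y 213 13 [538. 213. 153.] [548. 219. 161.] [543. 216. 158.]
  hook y 219 11 [539. 221. 156.] [551. 225. 167.] [545. 222. 160.]
  hook y 225 21 [519. 225. 143.] [571. 231. 170.] [551. 228. 159.]
  hook y 231 24 [519. 231. 129.] [573. 237. 176.] [551. 234. 162.]
  hook y 237 42 [518. 237. 120.] [575. 243. 175.] [550. 240. 142.]
  hook y 243 72 [518. 243. 118.] [580. 249. 179.] [552. 246. 144.]
  hook y 249 105 [517. 249. 123.] [581. 255. 183.] [549. 252. 157.]
  hook y 255 96 [515. 255. 126.] [581. 261. 184.] [544. 258. 164.]
  hook y 261 47 [515. 261. 129.] [583. 267. 185.] [537. 263. 171.]
 grip 138 (array([460.4, 381.2, 291.5]),
[... 645 characters left out ...]
] [570. 225. 159.] [545. 223. 154.]
  hook y 225 12 [535. 226. 139.] [572. 231. 165.] [554. 229. 152.]
  hook y 231 29 [514. 232. 131.] [575. 237. 172.] [550. 234. 149.]
  hook y 237 30 [515. 237. 123.] [570. 243. 174.] [533. 240. 149.]
  hook y 243 33 [513. 243. 120.] [551. 249. 172.] [524. 246. 144.]
  hook y 249 41 [514. 249. 121.] [579. 255. 179.] [537. 252. 149.]
  hook y 255 84 [511. 255. 125.] [584. 261. 182.] [542. 258. 158.]
  hook y 261 91 [512. 261. 128.] [584. 267. 184.] [542. 264. 161.]
 grip 74 (array([454.6, 386.4, 289.5]), array([-0.987,  0.105, -0.118])) [437. 376. 281.] [480. 393. 294.]
 base 898 [479. 266.   5.] [600. 420.  22.]
 boats 181 [444. -60.   3.] [620. 105.  20.]
```

```bash
cat > fit2.py <<'E'
from fit import box,T,S
from h import *
def fitl(q):  # robust x = a + b*y
    b=np.polyfit(q[:,1],q[:,0],1)
    for _ in range(15):
        r=q[:,0]-np.polyval(b,q[:,1]);k=abs(r-np.median(r))<max(1.5,np.median(abs(r))*2);b=np.polyfit(q[k,1],q[k,0],1)
    return b.round(4),k.sum(),np.ptp(q[k,1])
for n,P in(("top",T),("scene",S)):
    img=cv2.imread(f"pics/{n}0.png");hsv=cv2.cvtColor(img,cv2.COLOR_BGR2HSV)
    m=cv2.inRange(hsv,(105,120,40),(130,255,255))>0
    q=P[m];q=box(q,(500,535,270,400,190,310));print(n,"blue near end",len(q),fitl(q) if len(q)>20 else "",np.median(q,0))
    q=P[m];q=box(q,(450,640,270,420,190,320));print(n,"blue all",len(q),q.min(0).round(),q.max(0).round())
    q=box(P,(490,522,270,395,60,215));print(" plate",fitl(q))
    # hook centreline
    q=box(P,(530,556,195,222,150,180));print(" hook",len(q),np.polyfit(q[:,1],q[:,0],1).round(3),np.median(q[:,0]))
    # bridge top
    q=box(P,(500,600,230,275,174,190));print(" bridge",len(q),q.min(0).round(),q.max(0).round(),q.mean(0).round(1))
E
python3 fit2.py | sed -n '/blue/,$p'
```

```text
top blue near end 74 (array([6.700000e-02, 5.021647e+02]), np.int64(56), np.float64(75.74885567369643)) [524.22521447 319.04836854 295.57138114]
top blue all 161 [520. 281. 254.] [591. 365. 303.]
 plate (array([-9.810000e-02,  5.407605e+02]), np.int64(289), np.float64(107.8333390020668))
 hook 42 [1.49000e-01 5.11155e+02] 542.7874675307672
 bridge 172 [515. 233. 174.] [585. 271. 185.] [547.8 255.9 178.8]
scene blue near end 694 (array([1.164000e-01, 4.831859e+02]), np.int64(570), np.float64(107.16793130572341)) [522.41938447 335.07957187 265.54782161]
scene blue all 842 [450. 285. 202.] [598. 399. 301.]
 plate (array([1.179000e-01, 4.651374e+02]), np.int64(1190), np.float64(70.02262477381197))
 hook 36 [-2.10000e-02  5.44556e+02] 540.1621737509713
 bridge 70 [513. 251. 174.] [579. 269. 184.] [543.3 260.7 178. ]
```

```bash
cat >> h.py <<'E'
def to(x,y,z,yaw):
    s=env.state();M=R.from_euler("xyz",s["tcp_rot"]).as_matrix();d=M.T@(np.array([x,y,z])-s["eef_pos"])
    w=R.from_matrix(M.T@R.from_euler("xyz",[np.pi,0,yaw]).as_matrix()).as_rotvec()
    print("t",round(s["t"],2),"rows d",d.round(1),"turn",w.round(3),"F",s["ft_force"].round(1),"open",round(s["opening"],3),"j",s["joints"].round(2))
E
python3 - <<'E'
from h import *
T=np.load("pics/topP.npy").reshape(-1,3);S=np.load("pics/sceneP.npy").reshape(-1,3)
for P in(T,S):
    q=P[(P[:,2]>150)&(P[:,2]<400)&(P[:,0]>550)&(P[:,0]<800)&(P[:,1]>-350)&(P[:,1]<120)]
    if len(q):print(np.percentile(q,[1,5,50,95,99],axis=0).round())
E
python3 steer.py '[[105,-105,0,-0.12,1],[210,-210,0,-0.24,1],[210,-210,0,-0.36,1],[210,-210,0,-0.48,1],[210,-210,0,-0.55,1]]'
```

```text
[[ 596. -347.  157.]
 [ 597. -336.  198.]
 [ 599. -102.  314.]
 [ 626.   78.  393.]
 [ 630.   92.  398.]]
[[ 593. -331.  153.]
 [ 595. -260.  165.]
 [ 610.  -31.  291.]
 [ 742.   99.  390.]
 [ 789.  100.  398.]]
t: 0.52
eef_pos: [255.3, -428.2, 214.4]
tcp_rot: [-3.141, -0.0, 0.792]
ft_force: [0.9, -0.5, 0.1]
opening: 0.998
grip_force: 0.0
```

```bash
python3 -c "
from h import *;to(481.5,-47,214,.785)"
```

```text
t 0.52 rows d [ 430.2 -106.8    0.5] turn [-0.    -0.     0.007] F [ 0.9 -0.5  0.1] open 0.998 j [-1.17  0.31  1.86  0.    0.97 -0.39]
```

```bash
python3 steer.py '[[200,-50,0,0,1],[200,-50,0,0,1],[200,-50,0,0,1],[200,-50,0,0,1],[200,-50,0,0,1]]'; python3 steer.py '[[200,-50,0,0,1],[200,-50,0,0,1],[200,-50,0,0,1],[200,-50,0,0,1],[200,-50,0,0,1]]';  python3 steer.py '[[0,0,0,0,1]]'
python3 - <<'E'
from h import *
to(481.5,-47,214,.785)
c=cam("wrist");p,d=env.read_camera("wrist");cv2.imwrite("pics/w1.png",p[:,:,::-1])
P=cloud(c,d,True)
# depth along axis
from fit import box,circ,line
q=box(P,(430,535,-100,5,57,68));print("RIM",len(q),circ(q))
q=box(P,(440,525,-90,-5,138,156));print("BAR",len(q),line(q),np.ptp(q,0).round())
E
```

```text
t: 0.93
eef_pos: [361.3, -251.2, 214.6]
tcp_rot: [-3.142, 0.0, 0.786]
ft_force: [0.1, -1.3, -0.2]
opening: 0.998
grip_force: 0.0
t: 1.35
eef_pos: [467.5, -74.2, 214.6]
tcp_rot: [3.142, 0.0, 0.786]
ft_force: [1.4, -0.3, -0.3]
opening: 1.002
grip_force: 0.0
t: 1.43
eef_pos: [469.1, -71.6, 214.5]
tcp_rot: [3.142, -0.001, 0.791]
ft_force: [-0.5, -0.4, -0.4]
opening: 1.0
grip_force: 0.0
t 1.43 rows d [26.2 -8.5  0.5] turn [ 0.    -0.001  0.006] F [-0.5 -0.4 -0.4] open 1.0 j [-0.29  0.28  1.92  0.    0.95  0.49]
top
 rim 197 (array([481.7, -47. ]), np.float64(44.0)) [59.  61.9 64.4]
 bar 70 (array([481.8, -47.1, 147.3]), array([-0.708,  0.706,  0.002])) [463. -68. 142.] [503. -28. 152.]
 plate 250 (array([506. , 336.6]), array([0.049, 0.999])) x 505.68803779981226
  hook y 195 5 [536. 199. 171.] [546. 199. 174.] [541. 199. 172.]
  hook y 201 10 [536. 201. 168.] [547. 204. 174.] [542. 203. 171.]
  hook y 207 9 [538. 207. 155.] [547. 211. 167.] [542. 209. 162.]
  hook y 213 13 [538. 213. 153.] [548. 219. 161.] [543. 216. 158.]
  hook y 219 11 [539. 221. 156.] [551. 225. 167.] [545. 222. 160.
[... 1294 characters left out ...]
575. 237. 172.] [550. 234. 149.]
  hook y 237 30 [515. 237. 123.] [570. 243. 174.] [533. 240. 149.]
  hook y 243 33 [513. 243. 120.] [551. 249. 172.] [524. 246. 144.]
  hook y 249 41 [514. 249. 121.] [579. 255. 179.] [537. 252. 149.]
  hook y 255 84 [511. 255. 125.] [584. 261. 182.] [542. 258. 158.]
  hook y 261 91 [512. 261. 128.] [584. 267. 184.] [542. 264. 161.]
 grip 74 (array([454.6, 386.4, 289.5]), array([-0.987,  0.105, -0.118])) [437. 376. 281.] [480. 393. 294.]
 base 898 [479. 266.   5.] [600. 420.  22.]
 boats 181 [444. -60.   3.] [620. 105.  20.]
RIM 1405 (array([482.6, -47.6]), np.float64(43.7))
BAR 795 (array([483.2, -47.7, 146.4]), array([ 0.709, -0.705, -0.   ])) [43. 42. 12.]
```

View pics/w1.png

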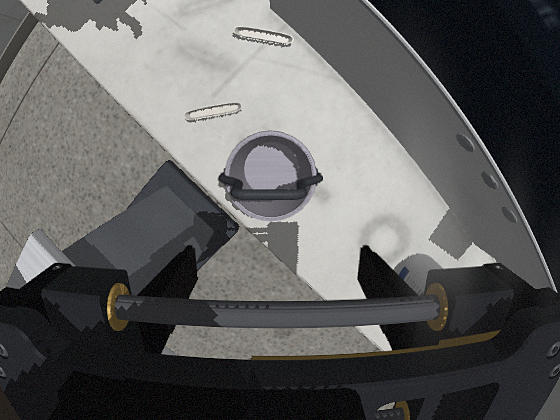

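The wrist view shows the pail at (270,178), its bar at row 190 from column 222 to 322, lying straight between the open fingers. Three views put the bar centre at (483,-47.5,145), so I descend to it.

```bash
python3 steer.py '[[26.5,-7.5,0,0,1],[26.5,-7.5,0,0,1],[26.5,-7.5,35,0,1],[26.5,-7.5,70,0,1],[26.5,-7.5,95,0,1]]';python3 -c "
from h import *;to(483,-47.6,104,.787)"
```

```text
t: 1.9
eef_pos: [479.1, -53.2, 117.7]
tcp_rot: [-3.141, 0.001, 0.785]
ft_force: [0.3, 0.0, -1.0]
opening: 0.999
grip_force: 0.0
t 1.9 rows d [ 6.7 -1.2 13.7] turn [-0.001  0.001 -0.002] F [ 0.3  0.  -1. ] open 0.999 j [-0.25  0.43  2.01 -0.    0.71  0.54]
```

```bash
python3 steer.py '[[6,-1,12,0,1],[6,-1,12,0,1],[6,-1,12,0,1]]';python3 -c "
from h import *;to(483,-47.6,104,.787)"; python3 steer.py '[[0,0,0,0,0],[0,0,0,0,0],[0,0,0,0,0],[0,0,0,0,0],[0,0,0,0,0]]'; python3 steer.py '[[0,0,0,0,0],[0,0,0,0,0],[0,0,0,0,0]]'
```

```text
t: 2.15
eef_pos: [483.4, -48.2, 107.5]
tcp_rot: [-3.141, 0.001, 0.785]
ft_force: [-0.3, -0.7, 0.1]
opening: 1.001
grip_force: 0.0
t 2.15 rows d [ 0.2 -0.7  3.5] turn [-0.001  0.001 -0.002] F [-0.3 -0.7  0.1] open 1.001 j [-0.24  0.45  2.01 -0.    0.69  0.55]
t: 2.57
eef_pos: [483.9, -47.5, 108.1]
tcp_rot: [3.141, -0.0, 0.786]
ft_force: [0.7, 0.3, -0.2]
opening: 0.707
grip_force: 0.0
t: 2.82
eef_pos: [483.9, -47.4, 107.9]
tcp_rot: [3.141, -0.0, 0.786]
ft_force: [-0.9, 1.0, 4.1]
opening: 0.639
grip_force: 30.1
```

```bash
python3 steer.py '[[0,0,-10,0,0],[0,0,-25,0,0],[0,0,-42,0,0],[0,0,-42,0,0]]';python3 -c "
from h import *;to(470,60,149,1.2);to(505,150,149,1.454)"
```

```text
t: 3.15
eef_pos: [484.7, -47.6, 151.6]
tcp_rot: [3.139, -0.002, 0.786]
ft_force: [0.1, 0.4, -2.8]
opening: 0.637
grip_force: 29.9
t 3.15 rows d [ 65.7 -86.5   2.5] turn [ 0.003 -0.001 -0.414] F [ 0.1  0.4 -2.8] open 0.637 j [-0.23  0.38  1.96 -0.    0.79  0.55]
t 3.15 rows d [ 154.1 -125.3    2.5] turn [ 0.003 -0.001 -0.668] F [ 0.1  0.4 -2.8] open 0.637 j [-0.23  0.38  1.96 -0.    0.79  0.55]
```

```bash
python3 steer.py '[[13,-17,0,-0.08,0],[33,-43,0,-0.17,0],[53,-69,0,-0.25,0],[66,-86,0,-0.33,0],[66,-86,0,-0.41,0]]';python3 steer.py '[[0,0,0,0,0]]'; python3 -c "
from h import *;to(470,60,149,1.2);to(500,145,149,1.454)"
```

```text
t: 3.57
eef_pos: [468.5, 63.0, 148.7]
tcp_rot: [-3.14, 0.0, 1.202]
ft_force: [0.2, -1.1, -1.5]
opening: 0.641
grip_force: 29.9
t: 3.65
eef_pos: [469.1, 61.1, 148.7]
tcp_rot: [-3.141, 0.001, 1.202]
ft_force: [0.0, -1.0, -1.6]
opening: 0.641
grip_force: 29.9
t 3.65 rows d [-0.7  1.3 -0.3] turn [-0.001  0.001  0.002] F [ 0.  -1.  -1.6] open 0.641 j [-0.01  0.37  2.   -0.    0.78  0.36]
t 3.65 rows d [89.4 -1.4 -0.3] turn [-0.001  0.    -0.252] F [ 0.  -1.  -1.6] open 0.641 j [-0.01  0.37  2.   -0.    0.78  0.36]
```

Pail held at the right height. I move to the point before the hook, then look with the wrist camera.

```bash
python3 steer.py '[[20,0,0,-0.08,0],[45,0,0,-0.16,0],[70,-1,0,-0.25,0],[88,-1,0,-0.25,0],[88,-1,0,-0.25,0]]';python3 steer.py '[[0,0,0,0,0]]'
cat > look.py <<'E'
import sys
from h import *
to(500,145,149,1.454)
c=cam("wrist");p,d=env.read_camera("wrist");n=sys.argv[1];cv2.imwrite(f"pics/{n}.png",p[:,:,::-1]);P=cloud(c,d,True);np.save(f"pics/{n}P.npy",P)
E
python3 look.py w2
python3 - <<'E'
import numpy as np
P=np.load("pics/w2P.npy").reshape(-1,3)
def box(b):return P[(P[:,0]>b[0])&(P[:,0]<b[1])&(P[:,1]>b[2])&(P[:,1]<b[3])&(P[:,2]>b[4])&(P[:,2]<b[5])]
for lo in range(190,270,6):
    q=box((500,600,lo,lo+6,150,195))
    if len(q):print(lo,len(q),q.min(0).round(),q.max(0).round(),np.median(q,0).round(1))
q=box((425,500,330,420,260,310));print("grip",len(q),q.min(0).round(),q.max(0).round()) if len(q) else 0
E
```

```text
t: 4.07
eef_pos: [502.0, 144.0, 148.8]
tcp_rot: [3.141, -0.0, 1.444]
ft_force: [-0.2, 0.3, -2.1]
opening: 0.639
grip_force: 29.9
t: 4.15
eef_pos: [500.8, 142.2, 148.7]
tcp_rot: [-3.141, 0.001, 1.444]
ft_force: [0.5, -0.1, -1.4]
opening: 0.64
grip_force: 29.9
t 4.15 rows d [ 2.7 -1.2 -0.3] turn [-0.001  0.001 -0.01 ] F [ 0.5 -0.1 -1.4] open 0.64 j [ 0.15  0.43  1.89 -0.    0.83  0.28]
196 203 [536. 197. 168.] [548. 202. 174.] [542.6 200.2 171.7]
202 373 [536. 202. 160.] [549. 208. 174.] [541.8 204.8 168. ]
208 309 [537. 208. 154.] [550. 214. 165.] [542.8 210.9 159.1]
214 293 [538. 214. 155.] [550. 220. 160.] [543.6 217.  158.2]
220 323 [538. 220. 153.] [551. 226. 166.] [544.1 223.1 160.9]
226 407 [539. 226. 150.] [574. 232. 174.] [545.3 229.2 168.2]
232 460 [518. 232. 150.] [575. 238. 175.] [546.4 235.2 172.4]
238 520 [518. 238. 150.] [577. 244. 175.] [546.9 241.1 172.5]
244 949 [518. 244. 150.] [581. 250. 181.] [557.9 248.  173.5]
250 1898 [515. 250. 150.] [581. 256. 184.] [547.5 253.3 179.1]
256 1779 [515. 256. 156.] [582. 262. 185.] [544.4 258.8 179.4]
262 716 [516. 262. 158.] [585. 268. 183.] [533.  263.9 179.1]
268 298 [516. 268. 150.] [587. 274. 176.] [582.9 271.3 168.3]
```

View pics/w2.png

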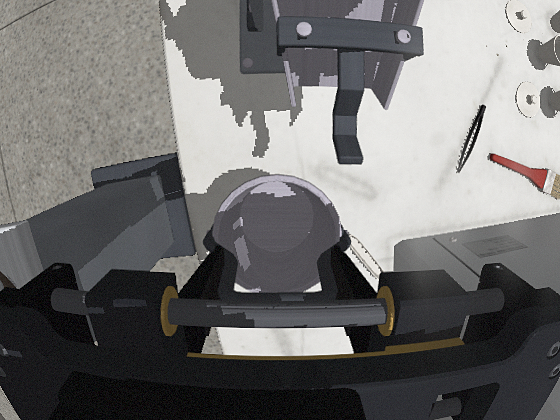

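The wrist view shows the hook from (350,160) at the tip to (350,50), with the bridge at rows 20-55, and the pail held level at (278,225). The hook centre line runs from (542.2,200) to (546.5,240). The seat is near (543.4,215,159), which matches the text.

```bash
python3 -c "
from h import *;to(538.5,170,148.7,1.459);to(543.5,215.5,148.7,1.459)"
```

```text
t 4.2 rows d [32.9 34.   0.1] turn [-0.001  0.001 -0.015] F [-0.3  0.7 -2.4] open 0.641 j [ 0.15  0.43  1.89 -0.    0.83  0.28]
t 4.2 rows d [78.6 33.2  0.1] turn [-0.001  0.001 -0.015] F [-0.3  0.7 -2.4] open 0.641 j [ 0.15  0.43  1.89 -0.    0.83  0.28]
```

```bash
python3 steer.py '[[15,17,0,-0.015,0],[33,34,0,-0.015,0],[50,34,0,-0.015,0],[67,33,0,-0.015,0],[78,33,0,-0.015,0]]';python3 steer.py '[[0,0,0,0,0],[0,0,0,0,0],[0,0,0,0,0]]'; python3 -c "
from h import *;to(543.5,215.5,126,1.459)"
```

```text
t: 4.62
eef_pos: [543.4, 215.4, 149.2]
tcp_rot: [-3.141, 0.0, 1.458]
ft_force: [-0.3, -0.5, -2.5]
opening: 0.641
grip_force: 29.9
t: 4.87
eef_pos: [543.2, 214.5, 149.5]
tcp_rot: [-3.141, 0.0, 1.46]
ft_force: [0.1, 0.4, -1.7]
opening: 0.639
grip_force: 29.9
t 4.87 rows d [ 1.   0.2 23.5] turn [-0.     0.     0.001] F [ 0.1  0.4 -1.7] open 0.639 j [ 0.26  0.51  1.73 -0.    0.9   0.37]
```

```bash
python3 steer.py '[[0.5,0,6,0,0],[0.5,0,13,0,0],[0.5,0,20,0,0],[0.5,0,20,0,0]]';python3 -c "
from h import *;to(543.5,215.5,126,1.459)"; python3 steer.py '[[0,0,1,0,0],[0,0,2,0,0],[0,0,2.5,0,0],[0,0,2.5,0,0]]'
```

```text
t: 5.2
eef_pos: [542.7, 215.5, 127.8]
tcp_rot: [-3.139, 0.001, 1.46]
ft_force: [-0.2, -0.2, -3.1]
opening: 0.639
grip_force: 29.9
t 5.2 rows d [0.1 0.8 1.8] turn [-0.002  0.001  0.001] F [-0.2 -0.2 -3.1] open 0.639 j [ 0.26  0.53  1.75 -0.    0.86  0.38]
t: 5.53
eef_pos: [543.5, 216.1, 127.1]
tcp_rot: [3.141, 0.0, 1.461]
ft_force: [-0.5, 0.6, -1.3]
opening: 0.637
grip_force: 29.9
```

```bash
python3 steer.py '[[0,0,1,0,0],[0,0,1.5,0,0],[0,0,1.5,0,0]]';python3 steer.py '[[0,0,0.7,0,0],[0,0,0.7,0,0]]'
```

```text
t: 5.78
eef_pos: [543.5, 216.1, 125.7]
tcp_rot: [3.141, 0.0, 1.461]
ft_force: [-1.0, -0.2, 0.3]
opening: 0.64
grip_force: 30.0
t: 5.95
eef_pos: [543.6, 216.2, 125.5]
tcp_rot: [3.141, -0.0, 1.461]
ft_force: [-2.0, 1.2, 5.0]
opening: 0.635
grip_force: 30.1
```

The contact force rises at the expected height, so the bar is seated. I open, then rise.

```bash
python3 steer.py '[[0,0,0,0,0.75],[0,0,0,0,0.9],[0,0,0,0,1],[0,0,0,0,1],[0,0,0,0,1]]';python3 steer.py '[[0,0,-5,0,1],[0,0,-25,0,1],[0,0,-55,0,1],[0,0,-95,0,1],[0,0,-130,0,1]]';python3 steer.py '[[0,0,-40,0,1],[0,0,-80,0,1],[0,0,-80,0,1],[0,0,-80,0,1]]'
cat > pk.py <<'E'
from h import *
import sys
n=sys.argv[1]
for k in("scene","top"):
    p,d=env.read_camera(k);P=cloud(cam(k),d).reshape(-1,3);np.save(f"pics/{k}{n}P.npy",P);cv2.imwrite(f"pics/{k}{n}.png",p[:,:,::-1])
    f=lambda b:P[(P[:,0]>b[0])&(P[:,0]<b[1])&(P[:,1]>b[2])&(P[:,1]<b[3])&(P[:,2]>b[4])&(P[:,2]<b[5])]
    for t,b in(("rim",(490,600,160,225,74,90)),("bar",(515,575,195,235,155,180)),("grip",(425,480,250,420,180,320))):
        q=f(b);print(k,t,len(q),*( (q.min(0).round(),q.max(0).round(),q.mean(0).round(1)) if len(q) else ()))
E
python3 pk.py b; python3 look.py w3
python3 - <<'E'
import numpy as np
P=np.load("pics/w3P.npy").reshape(-1,3)
q=P[(P[:,0]>425)&(P[:,0]<485)&(P[:,1]>330)&(P[:,1]<420)&(P[:,2]>260)&(P[:,2]<310)];print("wgrip",len(q));print(q.min(0),q.max(0)) if len(q) else 0
E
cd pics; python3 -c "
import cv2,numpy as np
a=cv2.imread('sceneb.png')[170:320,130:340];b=cv2.imread('w3.png')
cv2.imwrite('mix.png',np.hstack([cv2.resize(a,(420,300)),cv2.resize(b,(380,300))]))"
```

```text
t: 6.37
eef_pos: [543.4, 216.0, 124.8]
tcp_rot: [-3.142, 0.0, 1.461]
ft_force: [-0.1, 0.2, 0.1]
opening: 0.928
grip_force: 0.0
t: 6.78
eef_pos: [543.3, 216.0, 257.1]
tcp_rot: [3.142, 0.0, 1.461]
ft_force: [0.7, -0.1, 0.5]
opening: 1.003
grip_force: 0.0
t: 7.12
eef_pos: [543.7, 216.2, 337.2]
tcp_rot: [3.137, -0.002, 1.461]
ft_force: [-0.4, -0.2, -1.0]
opening: 1.003
grip_force: 0.0
scene rim 107 [490. 171.  74.] [593. 225.  89.] [542.5 198.2  78.5]
scene bar 73 [516. 201. 155.] [565. 235. 172.] [538.2 217.5 163.2]
scene grip 72 [437. 376. 282.] [480. 394. 295.] [454.1 386.3 289.4]
top rim 12 [519. 170.  77.] [560. 179.  84.] [532.2 173.8  79.7]
top bar 0
top grip 106 [439. 376. 282.] [479. 391. 297.] [456.6 382.4 291.8]
t 7.22 rows d [-75.1 -34.7 185.2] turn [-0.001  0.001  0.007] F [ 0.1  0.4 -0.2] open 1.004 j [ 0.27  0.34  1.49 -0.    1.32  0.38]
wgrip 1100
[438.22658623 372.79368109 282.02974525] [484.94032526 391.08398165 296.05499184]
```

View pics/mix.png

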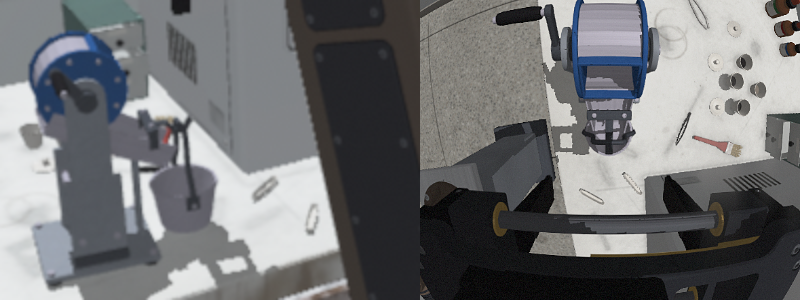

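The pail hangs clear on the hook (left half, (185,190)) with the gripper away. In the right half the crank grip is at (520,17). Now I measure the grip.

```bash
python3 - <<'E'
import numpy as np
for n in("w3P","topbP","scenebP"):
    P=np.load(f"pics/{n}.npy").reshape(-1,3)
    for x in range(436,486,8):
        q=P[(P[:,0]>x)&(P[:,0]<x+8)&(P[:,1]>340)&(P[:,1]<420)&(P[:,2]>270)&(P[:,2]<310)]
        if len(q):print(n,x,len(q),"y",q[:,1].min().round(1),q[:,1].max().round(1),"z",np.percentile(q[:,2],[5,95]).round(1))
E
python3 -c "
from h import *
s,c=.112,.9937
for a in(.963,1.3,1.57,1.9,2.3,2.7,3.14,3.2):
    print(a,(463+52*np.cos(a)*s).round(1),(350.2+52*np.cos(a)*c).round(1),(246+52*np.sin(a)).round(1))
to(466,380,330,3.03)"
```

```text
w3P 436 53 y 378.0 387.9 z [287.  291.5]
w3P 444 168 y 376.7 391.1 z [287.3 294.2]
w3P 452 200 y 375.3 390.3 z [287.9 294.6]
w3P 460 203 y 374.4 389.8 z [288.  294.5]
w3P 468 220 y 373.5 389.6 z [286.9 294.3]
w3P 476 228 y 372.8 387.8 z [286.3 294.3]
w3P 484 227 y 372.4 387.1 z [286.7 294.3]
topbP 436 13 y 379.3 386.0 z [287.1 292.7]
topbP 444 28 y 377.1 388.5 z [286.9 293.8]
topbP 452 26 y 376.0 389.8 z [286.7 295.7]
topbP 460 21 y 375.5 390.9 z [287.9 294.7]
topbP 468 15 y 378.3 388.5 z [289.7 296.5]
topbP 476 4 y 382.5 385.1 z [293.3 295.1]
scenebP 436 23 y 382.2 393.7 z [282.6 292.3]
scenebP 444 14 y 380.7 393.0 z [285.4 292.4]
scenebP 452 11 y 379.3 392.9 z [287.6 292.9]
scenebP 460 10 y 379.8 391.8 z [286.1 294.2]
scenebP 468 9 y 376.2 389.7 z [286.9 293.4]
scenebP 476 9 y 376.0 390.0 z [287.1 293.4]
scenebP 484 7 y 380.5 388.8 z [287.4 292.4]
0.963 466.3 379.7 288.7
1.3 464.6 364.0 296.1
1.57 463.0 350.2 298.0
1.9 461.1 333.5 295.2
2.3 459.1 315.8 284.8
2.7 457.7 303.5 268.2
3.14 457.2 298.5 246.1
3.2 457.2 298.6 243.0
t 7.27 rows d [154.6 -94.5   3.6] turn [-2.000e-03 -1.000e-03 -1.569e+00] F [-0.3 -0.2  0.5] open 1.002 j [ 0.27  0.34  1.49 -0.    1.32  0.38]
```

The grip's middle is at (464.5,382,287), so the drum angle is about 0.91. This agrees with the hook-based prediction. I move above it while turning.

```bash
python3 steer.py '[[30,-20,-15,-0.12,1],[60,-38,-15,-0.24,1],[90,-56,-15,-0.36,1],[120,-75,-15,-0.48,1],[154,-94,-15,-0.6,1]]'; python3 steer.py '[[0,0,0,-0.12,1],[0,0,0,-0.24,1],[0,0,0,-0.36,1],[0,0,0,-0.48,0.7],[0,0,0,-0.6,0.6]]';python3 -c "
from h import *
to(464.5,382,340,3.03)"
```

```text
t: 7.68
eef_pos: [465.8, 380.3, 348.3]
tcp_rot: [-3.139, 0.0, 2.066]
ft_force: [0.9, 0.1, 0.4]
opening: 1.002
grip_force: 0.0
t: 8.1
eef_pos: [466.6, 379.4, 348.1]
tcp_rot: [-3.139, -0.001, 2.667]
ft_force: [-0.2, 0.9, 0.2]
opening: 0.911
grip_force: 0.0
t 8.1 rows d [3.  1.3 8.1] turn [-0.002 -0.002 -0.363] F [-0.2  0.9  0.2] open 0.911 j [ 0.57  0.36  1.42 -0.    1.37 -0.52]
```

```bash
python3 steer.py '[[3,1.3,5,-0.12,0.5],[3,1.3,15,-0.24,0.5],[3,1.3,15,-0.36,0.5],[3,1.3,15,-0.363,0.5]]'; python3 -c "
from h import *
to(464.5,382,268,3.03)"
```

```text
t: 8.43
eef_pos: [464.5, 381.8, 332.8]
tcp_rot: [-3.139, -0.003, 3.029]
ft_force: [1.1, -0.1, 0.3]
opening: 0.639
grip_force: 0.0
t 8.43 rows d [-0.2  0.4 64.8] turn [-0.002 -0.003 -0.001] F [ 1.1 -0.1  0.3] open 0.639 j [ 0.58  0.37  1.45 -0.    1.33 -0.88]
```

```bash
python3 steer.py '[[0,0,15,0,0.5],[0,0,35,0,0.5],[0,0,55,0,0.5],[0,0,64.5,0,0.5],[0,0,64.5,0,0.5]]'; python3 steer.py '[[0,0,0,0,0],[0,0,0,0,0],[0,0,0,0,0],[0,0,0,0,0],[0,0,0,0,0]]';python3 -c "
from h import *
to(464.5,382,268,3.03)"
```

```text
t: 8.85
eef_pos: [464.3, 381.5, 267.8]
tcp_rot: [-3.139, -0.003, 3.021]
ft_force: [0.6, -0.1, -0.1]
opening: 0.499
grip_force: 0.0
t: 9.27
eef_pos: [465.0, 382.1, 271.0]
tcp_rot: [3.141, 0.001, 3.024]
ft_force: [-0.1, 0.3, 0.2]
opening: 0.207
grip_force: 0.0
t 9.27 rows d [ 0.5 -0.1  3. ] turn [ 0.001  0.001 -0.006] F [-0.1  0.3  0.2] open 0.207 j [ 0.58  0.41  1.54 -0.    1.19 -0.87]
```

```bash
python3 steer.py '[[0,0,1.5,0,0],[0,0,1.5,0,0],[0,0,1.5,0,0]]';python3 -c "
from h import *
s=env.state();p=s['eef_pos'];g=p+[0,0,19];print(s['opening'],s['grip_force'],g)
s_,c=.112,.9937
M=R.from_euler('xyz',s['tcp_rot']).as_matrix()
a0=np.arctan2(g[2]-246,(g[1]-350.2)/c);print('a0',a0)
k=lambda a:np.array([461.5+52*np.cos(a)*s_,350.2+52*np.cos(a)*c,246+52*np.sin(a)])
for a in np.r_[np.arange(1.0,3.2,.1),3.14]: print(a.round(2),(M.T@(k(a)-g)).round(1))
to(464.5,382,268,3.03)"
```

```text
t: 9.52
eef_pos: [465.1, 382.7, 269.8]
tcp_rot: [3.14, 0.001, 3.024]
ft_force: [-0.2, 5.3, 6.1]
opening: 0.146
grip_force: 30.0
0.14582244401241135 30.002024648711085 [465.0846435  382.70147392 288.75637432]
a0 0.9177802881438692
1.0 [-0.1 -4.6 -1. ]
1.1 [-0.1 -9.1 -3.6]
1.2 [ -0.2 -13.8  -5.7]
1.3 [ -0.2 -18.8  -7.4]
1.4 [ -0.2 -23.8  -8.5]
1.5 [ -0.2 -29.   -9.2]
1.6 [ -0.3 -34.2  -9.3]
1.7 [ -0.3 -39.4  -8.9]
1.8 [ -0.3 -44.5  -8. ]
1.9 [ -0.4 -49.5  -6.6]
2.0 [ -0.4 -54.3  -4.6]
2.1 [ -0.4 -58.9  -2.2]
2.2 [ -0.4 -63.3   0.6]
2.3 [ -0.4 -67.4   3.8]
2.4 [ -0.5 -71.1   7.5]
2.5 [ -0.5 -74.4  11.5]
2.6 [ -0.5 -77.3  15.8]
2.7 [ -0.5 -79.7  20.4]
2.8 [ -0.5 -81.7  25.2]
2.9 [ -0.5 -83.2  30.1]
3.0 [ -0.5 -84.2  35.2]
3.1 [ -0.5 -84.7  40.4]
3.14 [ -0.5 -84.8  42.5]
t 9.52 rows d [ 0.5 -0.8  1.8] turn [ 0.002  0.001 -0.006] F [-0.2  5.3  6.1] open 0.146 j [ 0.58  0.41  1.55  0.    1.19 -0.87]
```

```bash
python3 steer.py '[[0,-4.6,-1,0,0],[0,-13.8,-5.7,0,0],[0,-23.8,-8.5,0,0],[0,-34.2,-9.3,0,0],[0,-44.5,-8,0,0]]';python3 -c "
from h import *
s=env.state();p=s['eef_pos'];g=p+[0,0,19];print(s['opening'],s['grip_force'],g)
s_,c=.112,.9937
M=R.from_euler('xyz',s['tcp_rot']).as_matrix()
k=lambda a:np.array([461.5+52*np.cos(a)*s_,350.2+52*np.cos(a)*c,246+52*np.sin(a)])
for a in np.r_[np.arange(1.8,3.2,.1),3.14]: print(a.round(2),(M.T@(k(a)-k(1.8))).round(1),(M.T@(k(a)-g)).round(1))"
```

```text
t: 9.93
eef_pos: [460.1, 339.8, 279.3]
tcp_rot: [3.135, 0.004, 3.024]
ft_force: [-0.8, 10.7, 8.5]
opening: 0.149
grip_force: 30.0
0.14946695417129582 30.00368032604456 [460.14721396 339.80282479 298.28565191]
1.8 [0. 0. 0.] [-0.2 -1.3  1.6]
1.9 [-0.  -5.   1.4] [-0.2 -6.3  3. ]
2.0 [-0.  -9.8  3.3] [ -0.2 -11.2   4.9]
2.1 [ -0.1 -14.5   5.7] [ -0.2 -15.8   7.3]
2.2 [ -0.1 -18.8   8.5] [ -0.2 -20.2  10.1]
2.3 [ -0.1 -22.9  11.7] [ -0.3 -24.2  13.4]
2.4 [ -0.1 -26.6  15.3] [ -0.3 -28.   17. ]
2.5 [ -0.1 -30.   19.3] [ -0.3 -31.3  21. ]
2.6 [ -0.1 -32.9  23.6] [ -0.3 -34.2  25.3]
2.7 [ -0.1 -35.4  28.2] [ -0.2 -36.7  29.8]
2.8 [ -0.1 -37.4  33. ] [ -0.2 -38.7  34.6]
2.9 [ -0.  -38.9  37.9] [ -0.2 -40.3  39.6]
3.0 [ -0.  -39.9  43. ] [ -0.2 -41.3  44.7]
3.1 [ -0.  -40.5  48.2] [ -0.2 -41.8  49.9]
3.14 [ -0.  -40.5  50.3] [ -0.2 -41.9  51.9]
```

```bash
python3 steer.py '[[0,-10,3.5,0,0],[0,-19,9,0,0],[0,-27,16,0,0],[0,-31,20,0,0],[0,-34,24.5,0,0]]'; python3 steer.py '[[0,-1.3,2.3,0,0],[0,-2.5,4.6,0,0],[0,-3.6,7,0,0],[0,-4.5,9.4,0,0],[0,-4.5,9.4,0,0]]'; python3 steer.py '[[0,-0.8,2.5,0,0],[0,-1.5,5,0,0],[0,-2,7.5,0,0],[0,-2.5,10,0,0],[0,-2.5,10,0,0]]';python3 -c "
from h import *
to(455.7,298.5,227,3.024)"
```

```text
t: 10.35
eef_pos: [455.8, 305.2, 253.3]
tcp_rot: [3.138, 0.002, 3.023]
ft_force: [-2.1, 9.0, 6.9]
opening: 0.15
grip_force: 30.0
t: 10.77
eef_pos: [455.3, 301.0, 243.6]
tcp_rot: [3.138, 0.001, 3.023]
ft_force: [-1.1, 8.8, 2.6]
opening: 0.147
grip_force: 30.0
t: 11.18
eef_pos: [455.1, 299.0, 233.8]
tcp_rot: [3.137, 0.002, 3.023]
ft_force: [-1.2, 12.7, 3.7]
opening: 0.149
grip_force: 30.0
t 11.18 rows d [-0.6 -0.5  6.8] turn [ 0.005  0.002 -0.001] F [-1.2 12.7  3.7] open 0.149 j [ 0.46  0.35  1.73  0.    1.05 -1.  ]
```

```bash
python3 steer.py '[[0,0,2,0,0],[0,0,4,0,0],[0,0,6,0,0],[0,0,6.5,0,0],[0,0,6.5,0,0]]'
cat > ang.py <<'E'
from h import *
import sys
n=sys.argv[1]
to(455.7,298.5,227,3.024)
for k in("scene","top"):
    p,d=env.read_camera(k);c=cam(k);P=cloud(c,d);cv2.imwrite(f"pics/{k}{n}.png",p[:,:,::-1])
    Q=P.reshape(-1,3);q=Q[(Q[:,0]>434)&(Q[:,0]<478)&(Q[:,1]>270)&(Q[:,1]<330)&(Q[:,2]>225)&(Q[:,2]<270)]
    print(k,"grip",len(q),q.min(0).round(1) if len(q) else "",q.max(0).round(1) if len(q) else "")
    f,cx,cy,o,M=c
    hv=cv2.cvtColor(p,cv2.COLOR_RGB2HSV)
    # inside pail: list pixels in rim-disc & depth levels
    q=Q[(np.hypot(Q[:,0]-542,Q[:,1]-215)<42)&(Q[:,2]>15)&(Q[:,2]<75)];print(k,"inside",len(q),np.percentile(q[:,2],[5,25,50,75,95]).round() if len(q) else "")
a=cv2.imread(f"pics/scene{n}.png")[170:320,130:270];b=cv2.imread(f"pics/top{n}.png")[160:260,110:260]
cv2.imwrite(f"pics/mix{n}.png",np.hstack([cv2.resize(a,(420,450),interpolation=2),cv2.resize(b,(380,450),interpolation=2)]))
E
python3 ang.py c
```

```text
t: 11.6
eef_pos: [455.2, 299.0, 227.6]
tcp_rot: [3.137, 0.002, 3.024]
ft_force: [-1.8, 11.5, 7.1]
opening: 0.152
grip_force: 30.0
t 11.6 rows d [-0.6 -0.4  0.6] turn [ 0.004  0.002 -0.   ] F [-1.8 11.5  7.1] open 0.152 j [ 0.46  0.36  1.74  0.    1.03 -1.  ]
scene grip 191 [434.  284.7 226. ] [477.1 318.5 270. ]
scene inside 601 [21. 36. 48. 58. 69.]
top grip 0  
top inside 510 [19. 22. 33. 42. 62.]
```

View pics/mixc.png

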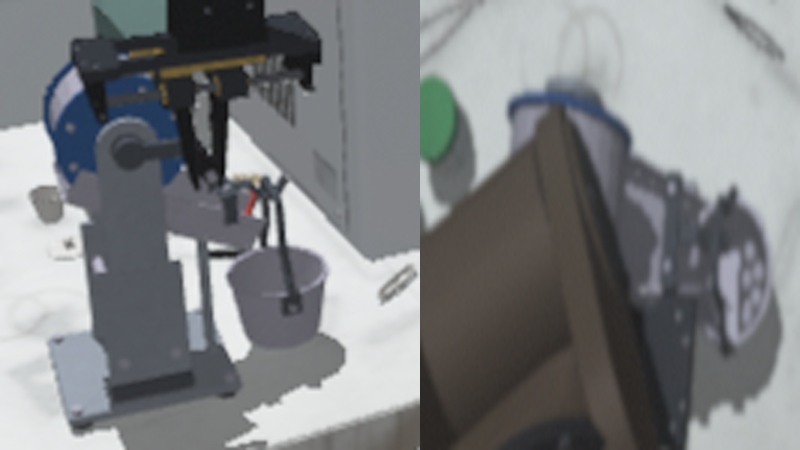

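The scene half shows the crank arm level towards the hook and the pail hanging at (278,290). The top half shows balls in the pail around (750,265). I release, rise clear and check the angle and ball count.

```bash
python3 steer.py '[[0,0,0,0,0.3],[0,0,0,0,0.45],[0,0,0,0,0.5],[0,0,0,0,0.5],[0,0,0,0,0.5]]'; python3 steer.py '[[0,0,-5,0,0.5],[0,0,-30,0,0.5],[0,0,-70,0,0.5],[0,0,-110,0,0.5],[0,0,-125,0,0.5]]'; python3 steer.py '[[40,0,0,0,0.5],[80,0,0,0,0.5],[120,0,0,0,0.5],[150,0,0,0,0.5],[150,0,0,0,0.5]]';python3 ang.py d; python3 look.py w4
python3 - <<'E'
import cv2,numpy as np
P=np.load("pics/w4P.npy").reshape(-1,3)
q=P[(P[:,0]>436)&(P[:,0]<480)&(P[:,1]>280)&(P[:,1]<320)&(P[:,2]>225)&(P[:,2]<270)];print("w grip",len(q),q.min(0),q.max(0)) if len(q) else print("none")
b=cv2.imread("pics/topd.png")[160:260,110:260]
a=cv2.imread("pics/mixd.png")[:,:420]
cv2.imwrite("pics/mixe.png",np.hstack([a,cv2.resize(b[:,75:140],(380,450),interpolation=2)]))
E
```

```text
t: 12.12
eef_pos: [454.8, 296.9, 226.3]
tcp_rot: [-3.141, -0.0, 3.024]
ft_force: [-0.4, -0.4, -0.2]
opening: 0.444
grip_force: 0.0
t: 12.53
eef_pos: [455.6, 297.4, 357.1]
tcp_rot: [3.138, 0.005, 3.024]
ft_force: [-0.7, -0.8, 0.2]
opening: 0.501
grip_force: 0.0
t: 12.95
eef_pos: [301.7, 314.6, 352.5]
tcp_rot: [3.141, 0.0, 3.026]
ft_force: [-0.0, 0.4, 1.7]
opening: 0.497
grip_force: 0.0
t 12.95 rows d [-154.9    1.7  125.5] turn [0.001 0.    0.002] F [-0.   0.4  1.7] open 0.497 j [ 0.65  0.08  1.77  0.    1.28 -0.8 ]
scene grip 61 [434.2 293.4 238. ] [477.  310.1 250.6]
scene inside 556 [21. 36. 47. 58. 71.]
top grip 132 [434. 290. 239.] [477.9 308.6 252.9]
top inside 501 [19. 22. 31. 41. 64.]
t 13.05 rows d [-212.8 -146.4  203.4] turn [0.002 0.    1.571] F [ 0.1  1.1 -0.4] open 0.498 j [ 0.65  0.09  1.77 -0.    1.28 -0.8 ]
w grip 265 [436.13416461 291.1993587  242.50289574] [465.01471125 308.22746487 251.27927383]
```

View pics/mixe.png

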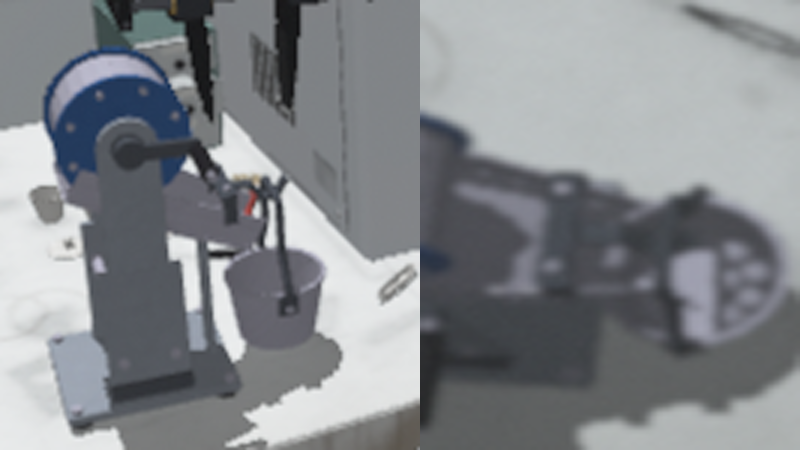

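The scene half shows the crank arm level, the pail hanging and the gripper away. The top half shows a cluster of balls in the pail near (740,275). For a better ball count and angle I move the wrist camera over the pail.

```bash
python3 -c "
from h import *
to(525,185,350,1.459)"; python3 steer.py '[[-40,25,0,0.12,0.5],[-80,50,0,0.24,0.5],[-110,75,0,0.36,0.5],[-145,100,0,0.48,0.5],[-175,120,0,0.6,0.5]]';python3 steer.py '[[0,0,0,0.12,0.5],[0,0,0,0.24,0.5],[0,0,0,0.36,0.5],[0,0,0,0.48,0.5],[0,0,0,0.6,0.5]]';python3 steer.py '[[0,0,0,0.12,0.5],[0,0,0,0.24,0.5],[0,0,0,0.36,0.5],[0,0,0,0.37,0.5]]';python3 -c "
from h import *
to(525,185,350,1.459)"
```

```text
t 13.1 rows d [-232.6 -103.4    2.1] turn [1.000e-03 0.000e+00 1.565e+00] F [ 0.3 -0.  -0.2] open 0.499 j [ 0.65  0.09  1.77 -0.    1.28 -0.8 ]
t: 13.52
eef_pos: [493.2, 411.8, 350.6]
tcp_rot: [-3.141, -0.0, 2.417]
ft_force: [0.1, 0.3, -0.0]
opening: 0.5
grip_force: 0.0
t: 13.93
eef_pos: [491.8, 410.9, 350.5]
tcp_rot: [-3.141, 0.001, 1.816]
ft_force: [0.7, 0.6, 0.0]
opening: 0.5
grip_force: 0.0
t: 14.27
eef_pos: [491.5, 410.9, 350.7]
tcp_rot: [-3.141, 0.001, 1.447]
ft_force: [-0.6, 0.1, -1.2]
opening: 0.5
grip_force: 0.0
t 14.27 rows d [-220.1   61.1    0.8] turn [-0.001  0.001 -0.012] F [-0.6  0.1 -1.2] open 0.5 j [ 0.59  0.42  1.32 -0.    1.41  0.72]
```

I got the tool-y sign wrong, so the arm went the wrong way. It was at a safe height, the force stayed near zero and nothing was touched. Now I go to the right viewing place.

```bash
python3 steer.py '[[-35,10,-10,0,0.5],[-75,20,-15,0,0.5],[-115,32,-15,0,0.5],[-155,44,-15,0,0.5],[-190,54,-15,0,0.5]]'; python3 steer.py '[[-30,7,10,0,0.5],[-30,7,15,0,0.5],[-30,7,15,0,0.5],[0,0,15,0,0.5]]'; python3 steer.py '[[-30,0,0,0,0.5],[-30,0,0,0,0.5],[-30,0,0,0,0.5]]'; python3 look.py w5
python3 - <<'E'
from h import *
A=np.load("pics/w3P.npy").reshape(-1,3);B=np.load("pics/w5P.npy").reshape(-1,3)
for n,P,y0,y1,z0,z1 in(("before",A,360,400,280,310),("after",B,280,320,235,265)):
    for x in range(440,488,8):
        q=P[(P[:,0]>x)&(P[:,0]<x+8)&(P[:,1]>y0)&(P[:,1]<y1)&(P[:,2]>z0)&(P[:,2]<z1)]
        if len(q)>20:print(n,x,len(q),"y",np.percentile(q[:,1],[2,98]).round(1),"z",np.percentile(q[:,2],[50,95,99]).round(1))
c=cam("wrist");f,cx,cy,o,M=c
v=(np.array([540,195,40])-o)@M;r=np.hypot(v[0],v[1]);t=np.arctan2(r,v[2]);u=(cx+f*t*v[0]/r,cy+f*t*v[1]/r);print(u)
im=cv2.imread("pics/w5.png");x,y=map(int,u);k=im[max(0,y-55):y+55,max(0,x-70):x+70]
cv2.imwrite("pics/w5c.png",cv2.resize(k,(760,600),interpolation=2))
E
```

```text
t: 14.68
eef_pos: [522.4, 213.7, 366.3]
tcp_rot: [-3.142, 0.0, 1.457]
ft_force: [-0.5, -0.2, 0.3]
opening: 0.5
grip_force: 0.0
t: 15.02
eef_pos: [522.8, 213.7, 351.4]
tcp_rot: [-3.141, 0.001, 1.452]
ft_force: [-0.4, 0.6, -0.0]
opening: 0.499
grip_force: 0.0
t: 15.27
eef_pos: [518.3, 187.4, 351.7]
tcp_rot: [3.141, -0.0, 1.456]
ft_force: [-0.1, 0.2, 0.4]
opening: 0.497
grip_force: 0.0
t 15.27 rows d [-44.2 -13.4 202.7] turn [ 0.    -0.     0.002] F [-0.1  0.2  0.4] open 0.497 j [0.23 0.27 1.54 0.   1.33 0.34]
before 440 108 y [377.7 388.8] z [291.1 293.4 293.8]
before 448 187 y [376.3 389.6] z [292.6 294.4 294.9]
before 456 206 y [375.5 389.6] z [292.5 294.5 295.1]
before 464 215 y [374.5 388.6] z [292.6 294.5 295.3]
before 472 223 y [373.7 387.7] z [292.3 294.3 294.9]
before 480 230 y [372.7 386.9] z [292.2 294.4 294.8]
after 440 147 y [293.5 307.5] z [249.  251.2 252. ]
after 448 149 y [292.2 306.4] z [249.2 250.7 251.3]
after 456 160 y [291.5 305.7] z [249.1 251.1 251.7]
after 464 158 y [290.4 304.6] z [249.1 251.1 251.4]
after 472 162 y [289.9 303.9] z [249.  250.7 251.6]
after 480 121 y [289.8 301.9] z [247.3 250.1 251. ]
(np.float64(290.81847962407255), np.float64(170.5908084918189))
```

View pics/w5c.png

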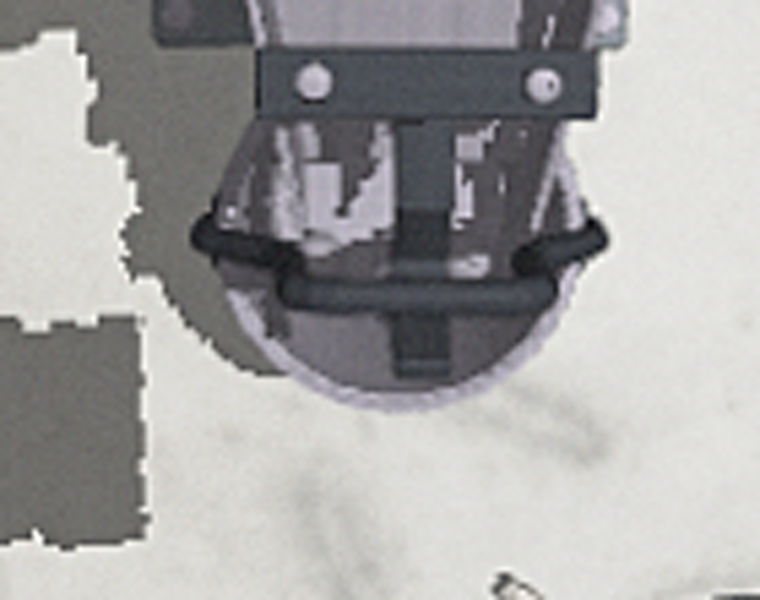

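The crop shows the pail hanging by its bar across the hook at (420,290); the balls are hidden from this side. Grip heights put the drum at about 3.19, which is 0.05 too far. I count the balls from the top picture numerically and compare the bench with the start.

Run:
```python
from h import *
p,d=env.read_camera("top");cv2.imwrite("pics/tope.png",p[:,:,::-1]);g=cv2.cvtColor(p,cv2.COLOR_RGB2GRAY)
P=cloud(cam("top"),d)
print(np.r_[231:249]);
for r in range(209,235):print(r,*[f"{v:3d}" for v in g[r,231:249]],"|",*[f"{v:3.0f}" for v in P[r,234:247,2]])
a=cv2.imread("pics/top0.png").astype(int);b=p[:,:,::-1].astype(int);D=(abs(a-b).max(2)>30).astype(np.uint8);D[290:]=0
n,l,s,c=cv2.connectedComponentsWithStats(D)
for i in range(1,n):
    if s[i,4]>2:print(s[i])
```

```text
[231 232 233 234 235 236 237 238 239 240 241 242 243 244 245 246 247 248]
209  71  70  69  69  66  66  65  64  64  63  62  65  70  82  87  89  89  89 | 683 682 680 679 678 678 676 675 675 688 688 690 nan
210  70  69  67  68  66  66  65  65  63  64  65  64  68  77  84  86  87  88 | 683 681 681 680 680 678 674 674 674 688 688 689 688
211  71  71  70  69  69  67  67  65  65  64  65  63  65  72  81  86  88  85 | 682 680 680 678 677 676 675 675 673 686 687 688 689
212  71  71  71  70  69  67  67  66  66  65  64  62  63  70  79  84  85  85 | 683 682 681 679 678 675 676 674 673 670 688 687 687
213  72  71  71  68  69  69  67  67  67  66  64  62  63  68  77  82  83  83 | 686 682 682 681 678 677 675 675 674 671 687 688 687
214  71  70  70  69  69  68  69  68  68  66  66  65  63  66  75  80  82  81 | 683 682 681 680 679 679 676 675 674 671 688 687 688
215  68  66  66  66  64  65  65  64  63  64  64  64  63  65  71  77  79  81 | 684 684 681 682 679 678 677 675 674 672 686 687 688
216  58  58  59  58  59  57  58  59  60  59  61  60  61  61  67  74  78  79 | 697 696 694 694 692 692 692 675 675 67
[... 1893 characters left out ...]
  68  69  68  68 | 699 698 698 695 696 696 695 694 692 689 691 688 687
232  75  75  74  76  75  72  73  71  71  71  69  69  69  70  69  70  69  69 | 700 700 698 699 696 698 696 694 693 691 691 689 690
233  76  76  76  75  73  71  72  74  72  71  70  68  69  69  68  70  70  69 | 700 699 699 698 699 697 698 695 694 693 691 691 690
234  75  75  77  75  76  73  75  76  75  73  72  70  70  69  69  69  70  69 | 700 700 701 700 699 699 697 695 697 694 695 691 692
[  138   111   142   179 13875]
[179 198   5   8  34]
[ 134  217   56   59 1408]
[199 217  11   9  42]
[155 219  16   4  40]
[ 310  222   36   45 1323]
[192 229   8   3  13]
[184 238  16   4  43]
[217 240   3   7  11]
[221 244   3   2   3]
```

Run:
```python
from h import *
p=cv2.imread("pics/topd.png");g=cv2.cvtColor(p,cv2.COLOR_BGR2GRAY)
print("    ",*[f"{v:3d}" for v in range(224,248)])
for r in range(207,236):print(r,*[f"{v:3d}" for v in g[r,224:248]])
a=cv2.imread("pics/top0.png").astype(int);D=(abs(a-p).max(2)>30).astype(np.uint8);D[290:]=0
n,l,s,c=cv2.connectedComponentsWithStats(D)
print([list(s[i]) for i in range(1,n) if s[i,4]>2])
```

```text
224 225 226 227 228 229 230 231 232 233 234 235 236 237 238 239 240 241 242 243 244 245 246 247
207  90  82  76  73  69  62  60  65  70  75  76  76  78  82  93 109 129 153 167 178 184 186 188 188
208  76  73  72  72  69  67  66  71  73  74  76  76  75  76  77  84 100 126 147 163 175 183 186 187
209  72  72  70  72  70  69  72  74  75  76  76  76  76  74  76  76  81  97 120 143 161 174 182 186
210  71  70  71  70  68  70  71  74  74  76  76  76  75  76  77  75  76  80  95 121 148 167 178 184
211  66  70  72  70  67  66  68  72  73  74  77  76  76  75  75  75  74  75  82 103 134 158 171 180
212  65  70  72  69  66  63  65  69  72  76  77  77  77  78  79  77  75  74  76  88 115 142 158 172
213  66  69  72  69  62  61  63  67  73  76  78  80  84  94  99  93  85  77  75  79  99 127 148 164
214  66  70  72  69  62  63  66  72  77  82  83  83  92 117 126 118 103  86  78  77  87 114 141 160
215  67  72  72  70  67  73  86  99 109 111 108  96  98 122 139 135 118  97  81  78  82 104 134 155
216  70  70  73  74  87 105 124 138 144 146 137 114 100 117 134 131 118  99  83  79  80  98 129 150
217 
[... 2151 characters left out ...]
np.int32(4), np.int32(8), np.int32(21)], [np.int32(135), np.int32(221), np.int32(24), np.int32(32), np.int32(318)], [np.int32(311), np.int32(223), np.int32(34), np.int32(43), np.int32(1017)], [np.int32(185), np.int32(231), np.int32(2), np.int32(2), np.int32(4)], [np.int32(181), np.int32(244), np.int32(7), np.int32(11), np.int32(60)], [np.int32(212), np.int32(255), np.int32(2), np.int32(5), np.int32(10)], [np.int32(95), np.int32(269), np.int32(43), np.int32(21), np.int32(460)], [np.int32(180), np.int32(269), np.int32(10), np.int32(6), np.int32(39)], [np.int32(197), np.int32(268), np.int32(16), np.int32(6), np.int32(64)], [np.int32(85), np.int32(282), np.int32(22), np.int32(8), np.int32(130)]]
```

Five separate bright peaks in the pail at (238,215), (242,220), (238,221), (241,225) and (238,229), so all five balls are in. The bench shows no new objects. I re-pinch the grip and take back the 0.05 rad.

```bash
python3 -c "
from h import *
to(461,298.2,345,3.026)"; python3 steer.py '[[20,-13,0,-0.12,0.5],[45,-28,0,-0.24,0.5],[75,-44,0,-0.36,0.5],[104,-57,0,-0.48,0.5],[104,-70,0,-0.6,0.5]]';python3 steer.py '[[0,0,0,-0.12,0.5],[0,0,0,-0.24,0.5],[0,0,0,-0.36,0.5],[0,0,0,-0.48,0.5],[0,0,0,-0.6,0.5]]';python3 steer.py '[[0,0,0,-0.12,0.5],[0,0,0,-0.24,0.5],[0,0,0,-0.36,0.5],[0,0,0,-0.37,0.5]]';python3 -c "
from h import *
to(460,298.2,225,3.026)"
```

```text
t 15.37 rows d [103.5 -69.9   6.6] turn [ 0.    -0.    -1.571] F [0.5 0.9 0.8] open 0.503 j [0.23 0.27 1.54 0.   1.33 0.34]
t: 15.78
eef_pos: [460.4, 302.1, 351.1]
tcp_rot: [3.141, -0.001, 2.062]
ft_force: [0.0, -0.5, -0.3]
opening: 0.497
grip_force: 0.0
t: 16.2
eef_pos: [460.9, 298.7, 351.5]
tcp_rot: [3.142, -0.0, 2.66]
ft_force: [0.0, -1.1, -0.3]
opening: 0.503
grip_force: 0.0
t: 16.53
eef_pos: [460.9, 298.5, 351.5]
tcp_rot: [3.142, -0.0, 3.03]
ft_force: [-0.6, -0.5, 0.7]
opening: 0.501
grip_force: 0.0
t 16.53 rows d [  0.9  -0.4 126.5] turn [ 0.    -0.     0.004] F [-0.6 -0.5  0.7] open 0.501 j [ 0.45  0.27  1.54  0.    1.33 -1.  ]
```

```bash
python3 steer.py '[[3,0,30,0,0.5],[3,0,65,0,0.5],[3,0,95,0,0.5],[3,0,115,0,0.5],[3,0,126,0,0.5]]';python3 steer.py '[[0,0,0,0,0],[0,0,0,0,0],[0,0,0,0,0],[0,0,0,0,0],[0,0,0,0,0]]';python3 steer.py '[[0,0,0,0,0],[0,0,0,0,0],[0,0,0,0,0]]'
```

```text
t: 16.95
eef_pos: [457.1, 298.4, 222.8]
tcp_rot: [-3.14, -0.003, 3.02]
ft_force: [0.9, -0.4, -0.3]
opening: 0.498
grip_force: 0.0
t: 17.37
eef_pos: [458.0, 298.7, 226.4]
tcp_rot: [3.141, 0.001, 3.023]
ft_force: [0.6, -0.7, 0.3]
opening: 0.207
grip_force: 0.0
t: 17.62
eef_pos: [458.0, 298.8, 226.1]
tcp_rot: [3.141, 0.001, 3.024]
ft_force: [0.3, 2.1, 3.2]
opening: 0.15
grip_force: 30.0
```

```bash
python3 steer.py '[[0,0,-1,0,0],[0,0,-2,0,0],[0,0,-2.8,0,0],[0,0,-2.8,0,0],[0,0,-2.8,0,0]]';python3 steer.py '[[0,0,0,0,0.3],[0,0,0,0,0.5],[0,0,0,0,0.5],[0,0,0,0,0.5],[0,0,0,0,0.5]]';python3 steer.py '[[0,0,-5,0,0.5],[0,0,-30,0,0.5],[0,0,-70,0,0.5],[0,0,-110,0,0.5],[0,0,-125,0,0.5]]'; python3 steer.py '[[40,0,0,0,0.5],[80,0,0,0,0.5],[120,0,0,0,0.5],[150,0,0,0,0.5],[150,0,0,0,0.5]]'
cat > chk.py <<'E'
from h import *
from cell import env
for k in("wrist","top","scene"):
    c=cam(k);p,d=env.read_camera(k);P=cloud(c,d,k=="wrist").reshape(-1,3);cv2.imwrite(f"pics/{k}z.png",p[:,:,::-1])
    q=P[(P[:,0]>444)&(P[:,0]<466)&(P[:,1]>280)&(P[:,1]<320)&(P[:,2]>230)&(P[:,2]<270)]
    print(k,len(q),np.percentile(q[:,2],[50,95]).round(1) if len(q) else "")
    q=P[(P[:,0]>515)&(P[:,0]<575)&(P[:,1]>165)&(P[:,1]<235)&(P[:,2]>74)&(P[:,2]<90)];print(" rim",len(q),q.mean(0).round(1) if len(q) else "")
a=np.load("pics/w4P.npy").reshape(-1,3);q=a[(a[:,0]>444)&(a[:,0]<466)&(a[:,1]>280)&(a[:,1]<320)&(a[:,2]>230)&(a[:,2]<270)];print("w4 before",np.percentile(q[:,2],[50,95]).round(1))
b=cv2.imread("pics/topd.png").astype(int);z=cv2.imread("pics/topz.png").astype(int);print("pail crop diff",abs(b-z)[205:240,222:248].mean())
E
python3 chk.py
```

```text
t: 18.03
eef_pos: [457.9, 298.7, 227.8]
tcp_rot: [-3.142, -0.0, 3.024]
ft_force: [3.5, 4.4, -4.5]
opening: 0.151
grip_force: 30.0
t: 18.45
eef_pos: [457.7, 298.4, 228.3]
tcp_rot: [-3.141, -0.0, 3.024]
ft_force: [0.1, -0.2, -1.1]
opening: 0.44
grip_force: 0.0
t: 18.87
eef_pos: [458.4, 298.9, 359.0]
tcp_rot: [3.138, 0.006, 3.024]
ft_force: [0.1, 0.1, -0.1]
opening: 0.496
grip_force: 0.0
t: 19.28
eef_pos: [304.5, 316.0, 354.4]
tcp_rot: [3.141, 0.0, 3.026]
ft_force: [0.5, -0.3, 0.5]
opening: 0.501
grip_force: 0.0
wrist 169 [250.2 252.1]
 rim 10 [572.5 186.7  77.2]
top 67 [250.8 253.9]
 rim 45 [546.9 178.7  77.4]
scene 27 [249.4 252.2]
 rim 28 [548.3 182.1  76.6]
w4 before [248.7 250.6]
pail crop diff 8.642490842490842
```

Run:
```python
from h import *
b,z=[cv2.cvtColor(cv2.imread(f"pics/top{k}.png"),6) for k in("d","z")]
print(cv2.phaseCorrelate(np.float32(b[203:242,218:250]),np.float32(z[203:242,218:250])))
for r in range(212,234):print(r,*[f"{v:3d}" for v in z[r,224:248]])
```

```text
((-0.7695422154981202, -0.16375316844417398), 0.8526902581565082)
212  66  68  70  69  65  64  66  70  73  76  77  78  79  80  77  76  76  78  88 114 142 162 176 182
213  65  70  73  70  64  62  64  69  73  76  78  84  93  96  88  80  77  76  81 101 131 158 174 182
214  68  71  73  69  64  63  67  74  76  81  83  93 115 122 109  90  80  77  80  94 123 150 168 178
215  69  73  73  72  74  81  90  99 107 107  96 100 123 133 123 103  87  81  80  89 112 142 160 172
216  73  75  73  78  95 113 127 139 144 138 117 105 118 128 120 107 100  92  84  84 105 136 158 171
217  77  75  74  85 112 137 151 157 160 153 133 108 107 111 109 108 115 107  92  85 103 134 155 169
218  90  82  74  88 123 148 159 161 162 159 145 117  96  94 101 114 125 121 104  90 102 129 151 166
219 110  95  78  92 129 152 160 161 161 155 141 114  92  93 110 127 137 130 115  97 101 126 147 164
220 128 102  80  95 133 156 162 162 157 145 123 102  97 104 114 131 139 135 119 100 104 127 147 162
221 133 102  77  96 133 155 161 160 156 138 110  97 106 113 114 122 128 124 110  98 106 131 148 161
222 121  93  74  96 133 155 162 16
[... 465 characters left out ...]

227  79  73  61  53  70 100 126 139 149 155 149 122  97 101 114 119 116 109 112 129 132 117 103  97
228  79  73  63  57  79 118 139 140 139 144 141 117  94  92  99 101 100 104 122 133 125 109  99  95
229  79  75  64  58  84 126 150 153 148 142 132 110  94  95  99 104 108 118 129 125 112  99  96  94
230  79  77  66  60  78 119 148 159 155 141 126 107  93  97 107 122 132 134 127 112 101  97  96  94
231  76  74  67  61  77 116 147 160 155 138 117  99  89  94 108 128 138 131 116 102  98  96  97  98
232  75  75  69  62  75 115 146 158 156 137 115  99  96 105 118 128 127 115 104  98  98  99  98  98
233  81  82  74  64  75 110 138 152 152 144 127 119 121 126 129 124 113 102  99  97  99  98  98  97
```

```bash
python3 steer.py '[[0,0,0,0,0.5],[0,0,0,0,0.5],[0,0,0,0,0.5],[0,0,0,0,0.5],[0,0,0,0,0.5]]'>/dev/null; python3 steer.py '[[0,0,0,0,0.5],[0,0,0,0,0.5],[0,0,0,0,0.5],[0,0,0,0,0.5],[0,0,0,0,0.5]]'>/dev/null
python3 - <<'E'
from h import *
b=cv2.cvtColor(cv2.imread("pics/topz.png"),6)
for i in range(8):
    p,d=env.read_camera("top");g=cv2.cvtColor(p,7)
    print(np.round(cv2.phaseCorrelate(np.float32(b[203:242,218:250]),np.float32(g[203:242,218:250]))[0],2),end=" ");b=g
cv2.imwrite("pics/topy.png",p[:,:,::-1]);print()
for r in range(211,236):print(r,*[f"{v:3d}" for v in g[r,224:248]])
P=cloud(cam("top"),d)
a=cv2.imread("pics/top0.png").astype(int);D=(abs(a-p[:,:,::-1]).max(2)>30).astype(np.uint8);D[262:]=0
n,l,s,c=cv2.connectedComponentsWithStats(D);print([s[i].tolist() for i in range(1,n) if s[i,4]>3])
E
```

```text
[-0.06  0.02] [-0.   -0.03] [0.02 0.01] [-0.02  0.03] [ 0.08 -0.03] [-0.04  0.07] [ 0.03 -0.05] [-0.01  0.02] 
211  68  70  71  71  67  67  69  72  73  75  75  76  77  75  74  75  76  85 108 138 162 174 182 186
212  66  68  71  70  64  65  67  71  73  75  77  78  78  81  78  75  75  78  88 115 143 161 176 184
213  67  68  71  68  65  62  65  69  73  77  78  85  94  95  89  80  77  77  80  99 132 157 174 181
214  69  71  73  69  64  63  67  72  78  80  82  94 115 121 109  91  79  77  81  93 124 151 168 178
215  69  72  73  71  74  80  89 100 108 106  96 100 123 134 123 104  87  82  81  88 112 142 160 172
216  72  73  74  79  94 113 128 139 144 139 117 103 118 129 121 107 101  92  84  85 105 136 158 171
217  79  76  75  84 114 136 152 157 161 154 131 109 106 111 109 109 115 109  91  86 103 133 156 169
218  88  83  76  88 122 148 159 162 163 160 145 117  96  95 102 114 124 120 103  91 102 129 151 165
219 110  95  79  92 130 152 161 160 160 156 141 114  93  93 109 127 137 132 115  99 102 125 148 164
220 128 103  80  94 133 155 162 161 158 145 122 102  97 103 116 131 140 134 118 101 104 1
[... 1022 characters left out ...]
  66  59  76 116 147 159 155 137 117  99  89  95 108 129 138 132 116 103  97  97  98  98
232  74  77  70  62  76 114 146 159 155 137 115  98  97 105 118 128 127 114 104  99  98  98  99  98
233  82  82  74  64  74 110 139 151 153 142 128 119 119 128 129 124 114 102  98  97  98  97  98  98
234  89  89  77  63  69  94 119 130 134 136 140 137 133 126 116 109 104 100  98  98  99  98  98  98
235  86  82  70  59  61  74  88  97 104 119 129 128 118 109 101  99  98  98  99  98  97  98  98  97
[[167, 184, 21, 29, 411], [185, 192, 7, 22, 61], [218, 201, 33, 51, 946], [201, 216, 3, 8, 20], [135, 221, 24, 32, 321], [311, 223, 34, 39, 964], [184, 231, 3, 2, 6], [181, 244, 7, 11, 59], [212, 255, 2, 5, 10]]
```

Run:
```python
from h import *
c=cam("top");D=np.median([env.read_camera("top")[1] for _ in range(5)],0);Z=cloud(c,D)[...,2]
print("    ",*[f"{v:3d}" for v in range(226,246)])
for r in range(209,235):print(r,*[f"{v:3.0f}" for v in Z[r,226:246]])
```

```text
226 227 228 229 230 231 232 233 234 235 236 237 238 239 240 241 242 243 244 245
209 167 165 166  47  46  48  46  48  49  52  57  57  63  69  74  79  78   1  -0  -1
210 166 167 164  39  39  36  41  40  39  44  47  49  56  62  66  74  77  78  -1  -1
211 167 167 163  33 167 172 171  33  34  35  37  41  48  51  59  69  76  78  79  -1
212 167 166 165 164 168 171 171  23  25  27  30  33  39  45  53  62  71  79  76  -2
213 166 166 163 165 171 172 170  23  21  22  22  26  31  37  45  55  63  75  78  78
214 168 166 162 164 171 173 171  21  20  34  35  35  31  29  37  47  55  69  77  76
215 167 165 161 165 169 173 171  21  33  36  38  36  35  31  32  38  48  62  77  77
216 166 166 157  21  22  22  21  21  30  35  37  36  35  32  22  30  44  57  72  77
217 166 165  21  22  22  20  20  21  29  34  37  35  33  31  22  23  38  52  69  76
218 168 166  23  22  21  23  22  21  20  32  32  33  32  21  38  36  31  46  66  78
219 166 165  20  22  22  20  22  21  21  24  20  20  39  42  43  42  36  42  64  78
220 166 164  22  22  22  23  21  21  35  33  34  31  40  43  42  42  41  39  58  77
221 166 164 
[... 463 characters left out ...]
  37  36  34  21  70  78  77
227 136 134 125  23  21  21  21  21  20  19  20  32  35  37  34  32  39  80  77   1
228 120 124 119  20  20  22  22  19  35  35  34  29  34  33  31  29  77  77  77  -1
229 115 119 116  21  23  22  23  34  36  37  35  34  19  21  21  63  78  79   1  -1
230 111 112 110  22  20  22  22  33  36  37  35  34  30  20  30  80  78   0  -3  -1
231 109 108 107  20  21  21  22  32  37  34  37  33  27  23  78  78  -0  -1  -0   0
232 104 107 105  22  21  21  23  22  33  33  34  31  77  77  77  -2  -2   0  -1   0
233 102 103 101  21  23  22  20  20  21  22  78  78  79  78  -0   0  -2   1  -1   1
234  99 101  98  22  22  21  20  20  78  77  80  79  76  -0   0  -1  -2  -0  -1  -0
```

The depth map shows five balls on the pail floor at (236,216), (240,220), (235,222), (239,226) and (235,230). The rim is level at 77-79 mm and nothing is moving, so I hand in.

```bash
python3 -c "
from cell import env
print(env.job_done())"
```

```text
the job is handed in; nothing more can be done
None
```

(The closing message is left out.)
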